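Change the batch in the connector curing oven

ROBOT

A 7-joint arm with a two-finger parallel gripper is mounted at the origin on the work surface. World frame = base frame: x ahead of the robot, y to its left, z up, the work surface at z = 0. Lengths are in m, angles in rad, forces in N, time in s.
With the tool pointing down it reaches from about 0.4 to 0.85 m from the base axis. Payload 6.9 kg.
Tool frame: the origin (TCP) lies midway between the tips of the shut fingers; the grasp point (between the pads) lies behind it (ctrl.pinch_z is the z of the grasp point in the tool frame, in m); z points along the fingers, y is the direction in which the jaws open and shut (so a half turn about z gives the same grasp; the last joint's range is limited). The gripper opens to 85 mm and grips with 20 to 120 N. Pads are 22 mm wide; open, the fingers measure 114 mm over their backs; the gripper's body (76 mm by 85 mm) begins 54 mm behind the grasp point. The pads swing forward as they close: fully open they stand 13 mm farther back than shut.
Start: joints at [-1.105, 0.507, -0.238, 1.5, 0.126, 1.149, -0.155], TCP at [0.22, 0.585, 0.231] pointing down, gripper open.
Joint ranges: [-3.08, 3.08], [-0.24, 2.05], [-1.43, 1.35], [0, 2.5], [-1.52, 4.66], [0.17, 1.96], [-2.89, 2.89]. Speed limits (rad/s): [2.39, 2.39, 3.14, 3.14, 3.14, 3.14, 3.14].

INTERFACE

Orientations are given as a unit quaternion [w, x, y, z].
In Python, from station import ctrl, get_state, vision, ticket, models gives the robot as it stands. Calls block until the motion is done:
- ctrl.movep(position, orientation): joint-space move of the TCP to a pose.
- ctrl.movel(position, frame=None, max_speed=0.15): straight line of the TCP; frame=None keeps the orientation; max_speed is the mean speed in m/s.
- ctrl.set_joints(angles): joint-space move.
- ctrl.ungrasp() and ctrl.close_gripper(force=None): open the fingers fully, or close them until they stop; force is the grip in N (None keeps the last).
- ctrl.pause(seconds).
- ctrl.ik(position, orientation): joint angles nearest the present ones, or None.
- get_state(): the state.
- vision.grab_frame(name): name is "scene" or "side" or "wrist"; returns (picture, depth): 420x560x3 uint8, blue, green, red; 420x560 float32, m along the optical axis (not along the pixel's ray), 0 where there is no reading.
- vision.camera_info(name): a dict with "mtx" (3x3 intrinsics, pixels), "dist_coeffs" ([k1, k2, p1, p2, k3] as OpenCV has them; the pictures are not rectified), "R" (3x3) and "t" (3): a world point X has camera coordinates R X + t; the wrist camera has in their place "hand_eye" (4x4, takes a point from camera to tool coordinates, whose origin is the TCP and whose axes are the flange's). Camera axes: x right, y down, z forward; pixel columns grow to the right and rows downward; lengths in m; the calibration is good to about 2 mm. A picture is of the moment at which its call begins: read the wrist's pose just before it. camera_info takes no time and is no camera call.
A pose or a line that the arm cannot do raises ctrl.Unreachable and nothing moves.
- ticket.close_job(): hands the job in, once; it reports no verdict.
Trained networks look in the newest picture that a camera, given by its name, has taken for a name from the list of things; names that differ only in an ending like _2 or _b are one class to them, and where a whole thing is asked for, a point or a joint stands for the part that bears it (a point fixed in the world has none). Each returns a list of dicts, best first, with "p" (0 to 1); they miss things now and then, are a little off and sometimes report something else, mostly with a low value. They report only what shows in the picture. A call takes as long as a camera call.
- models.recognise(camera, target): "point" ([column, row] in pixels, amid what is visible of it).
- models.masks_of(camera, target): "mask" (420x560 bool, what is visible of it) and "point" ([column, row] in pixels, amid what is visible of it).
The state is a dict: "time": time; "qpos": joint angles; "qd": joint speeds; "tau": joint torques, N m; "tcp_pos": TCP position; "eef_rot": TCP orientation; "contact_force": force on the tool from outside, world axes, zero at the start; "wrist_torque": the same for the moment, N m; "width": finger opening in m.
Only numpy, scipy, OpenCV 4.12 (cv2) and the standard library are available. Lean on these libraries where they do the work, as an engineer would, in place of code of your own. Each camera call takes 0.05 s, during which the arm holds its last target.

TASK

Change the batch in the curing oven: pull its door all the way down, stand every cured holder from the oven rack in the open drawer of the low cabinet, and only once the rack is empty stand every waiting holder from the bench upright on the rack. Finish with the drawer pushed fully shut on the cured holders and the oven door pushed up fully shut on the new ones. Leave the polishing plate, the wipes box, and the dispenser and film tin on the cabinet where they are.

Things in the scene. Friction and masses are not known exactly. Their poses are not given: they have to be found in the camera images.
- oven_front (a point): Bench curing oven, grey sheet metal, 260 deep (x) x 290 wide (y) x 245 mm high, fixed; it stands left or right of the middle, front to the robot. This point: middle of the lower edge of its front face, at bench level; x points into the oven. The mouth, 250 mm wide, from 60 to 232 mm above the bench, is closed by the drop-down door.
- oven_door (a joint): Angle of the oven's steel drop-down door, hinged along its lower edge: 0 = upright and shut, grows as it comes down towards the robot, stop at 1.4 rad = fully down. Stiff balanced hinge: it stays at any angle where it is left; moving it takes about 3 to 9 N at the handle.
- door_handle (a point): Middle of the door's round handle bar: 12 mm diameter, 200 mm long, along the oven's y, held by brackets 90 mm either side of the middle. Shut: 50 mm in front of the oven's front face, 182 mm above the hinge, 26 mm clear of the door's outer face, 17 mm above its upper edge (door 18 mm thick, 270 wide). Door fully down: 42 mm above the bench, on the robot's side. Turns with the door.
- door_hinge (a point): Point on the hinge line at the middle of the door's width, in the plane of the oven's front face, 60 mm above the bench. The door turns about the oven's y axis through this point.
- rack_floor (a point): Point on the top of the oven's sheet rack, midway across, 55 mm behind its front edge; axes as the oven's (x away from the robot). Rack: 170 mm above the bench, 240 wide (y), 210 deep (x = -55 to 155 mm here), 5 mm lips. With the door down its front 108 mm is open from above: three holders fit there side by side, lengthwise along x, centred at x = 0 +- 5, y = -70, 0, 70 mm.
- rack (a joint): How far (m) the rack has slid out of the oven towards the robot. Link arms join it to the door: always 0.08 x door angle, so it comes out as the door goes down, 0.112 when fully down, and goes in with its load as the door is pushed up. It cannot be moved by itself.
- cabinet_front (a point): Low blue sheet-metal drawer unit with a grey drawer front, 260 deep (x) x 280 wide (y) x 110 mm high, fixed, on the other side of the middle from the oven, front towards the robot. This point: middle of the lower edge of its front, at bench level, in the plane of the shut drawer's front; x points into the cabinet.
- drawer (a joint): How far the cabinet's only drawer is open, in m: 0 = shut, starts 0.145 to 0.175 open, slides towards the robot (cabinet -x), stop at 0.18. It stays where it is left; moving it takes 2 to 4 N.
- drawer_handle (a point): Middle of the drawer's bar handle (120 mm long, along y, 35 mm in front of the drawer front, 72 mm above the bench).
- drawer_floor (a point): Point on the drawer's inner floor, midway across, against the inside of its front wall, 22 mm above the bench; moves with the drawer, axes as the cabinet's (x into the cabinet). Inside 210 (x = 0 to 210) x 238 mm (y), walls 66 mm high. Open by d mm, x = 0 to d - 21 mm is clear of the cabinet top: three holders fit there side by side, lengthwise along x, centred at x = 62, y = -70, 0, 70 mm.
- cured_1: Connector holder: aluminium bar 90 long (own x) x 34 wide (y) x 32 mm high, a row of six small green connectors standing along its middle (79 x 9 mm, tops 54 mm above the underside). Grip the bar across its width. About 260 g. Origin: centre of its underside, z up. One of the cured batch: stands on the oven rack at the start, behind the shut door. One to three of these are present.
- cured_2: Connector holder: aluminium bar 90 long (own x) x 34 wide (y) x 32 mm high, a row of six small green connectors standing along its middle (79 x 9 mm, tops 54 mm above the underside). Grip the bar across its width. About 260 g. Origin: centre of its underside, z up. One of the cured batch: stands on the oven rack at the start, behind the shut door. One to three of these are present.
- cured_3: Connector holder: aluminium bar 90 long (own x) x 34 wide (y) x 32 mm high, a row of six small green connectors standing along its middle (79 x 9 mm, tops 54 mm above the underside). Grip the bar across its width. About 260 g. Origin: centre of its underside, z up. One of the cured batch: stands on the oven rack at the start, behind the shut door. One to three of these are present.
- fresh_1: Connector holder: aluminium bar 90 long (own x) x 34 wide (y) x 32 mm high, a row of six small green connectors standing along its middle (79 x 9 mm, tops 54 mm above the underside). Grip the bar across its width. About 260 g. Origin: centre of its underside, z up. One of the waiting batch: stands on the bench between the oven and the cabinet at the start. Two or three of these are present.
- fresh_2: Connector holder: aluminium bar 90 long (own x) x 34 wide (y) x 32 mm high, a row of six small green connectors standing along its middle (79 x 9 mm, tops 54 mm above the underside). Grip the bar across its width. About 260 g. Origin: centre of its underside, z up. One of the waiting batch: stands on the bench between the oven and the cabinet at the start. Two or three of these are present.
- fresh_3: Connector holder: aluminium bar 90 long (own x) x 34 wide (y) x 32 mm high, a row of six small green connectors standing along its middle (79 x 9 mm, tops 54 mm above the underside). Grip the bar across its width. About 260 g. Origin: centre of its underside, z up. One of the waiting batch: stands on the bench between the oven and the cabinet at the start. Two or three of these are present.
- polish_plate: Bystander: square aluminium polishing plate 150 x 150 x 12 mm with rings of small green connectors, on the bench far to the left. Origin: centre of its underside.
- wipes_box: Bystander: cardboard wipes box 110 x 200 x 70 mm, on the bench far to the right. Origin: centre of its underside.
- dispenser: Bystander: white dispenser bottle with steel cap, 62 mm diameter, 103 mm high, on top of the cabinet. Origin: centre of its underside.
- film_tin: Bystander: round flat black film tin, 80 mm diameter, 26 mm high, on top of the cabinet. Origin: centre of its underside.

How it is judged:
By the outcome, as a careful person would: the job done as asked, in the order asked, and still so for the second after the job is handed in, with the robot touching nothing.
Of cured_1, cured_2, cured_3 only 1 to 3 are there at a start; the rules pass over those that are not, and their reading is None.
Of fresh_1, fresh_2, fresh_3 only 2 to 3 are there at a start; the rules pass over those that are not, and their reading is None.
At some moment in a run one of fresh_1, fresh_2, fresh_3 may be knocked a few centimetres aside while the robot is not near it.
It also fails if it takes over 210 s, if anything falls off the work surface, if the arm or the gripper's body presses on something with over 40 N, if the wrist force passes 120 N, or if a joint passes its speed limit or range.

## Working session

There is one attempt and no reset: what is moved stays moved. The work goes in short steps, each a Python script; the robot and the scene stay as the last script left them, time stands still between calls to the robot, and variables do not carry over. Pictures are saved under pics/ and viewed, and the job is handed in when it is done.

```bash
ls; mkdir -p pics
python3 - <<'E'
from station import ctrl,get_state,vision,models
import cv2,numpy as np
s=get_state();print(s)
print(ctrl.pinch_z)
for n in ["scene","side","wrist"]:
    i=vision.camera_info(n);print(n,{k:np.round(v,4).tolist() for k,v in i.items()})
    p,d=vision.grab_frame(n);cv2.imwrite(f"pics/a_{n}.png",p);np.save(f"pics/a_{n}.npy",d)
E
```

```text
pics
{'time': 0.0, 'qpos': array([-1.10551616,  0.5083717 , -0.23749588,  1.50116384,  0.12569162,
        1.14887305, -0.15477687]), 'qd': array([-0.00051721, -0.00021218,  0.00021964, -0.00021624,  0.00024595,
       -0.00018311, -0.00040417]), 'tau': array([ 5.62455498e-04, -6.20589423e+01, -2.18667001e+00, -2.49647319e+01,
        1.27057446e-02,  1.18612975e-02,  3.32348873e-05]), 'tcp_pos': array([0.2199476 , 0.5844743 , 0.23039693]), 'eef_rot': array([-1.46086737e-04,  1.78913838e-01,  9.83864321e-01, -9.02702821e-04]), 'contact_force': array([-0.67514487,  0.29025183,  0.50626863]), 'wrist_torque': array([-0.0059444 , -0.03258504, -0.03219871]), 'width': 0.08533023384285762}
-0.0187
scene {'mtx': [[517.3777, 0.0, 291.535], [0.0, 517.3777, 202.6933], [0.0, 0.0, 1.0]], 'dist_coeffs': [0.0025, 0.0, 0.0, 0.0, 0.0], 'R': [[-0.8238, -0.5668, -0.0099], [-0.4881, 0.718, -0.4962], [0.2884, -0.4039, -0.8682]], 't': [0.4695, 0.3485, 1.922]}
side {'mtx': [[502.7752, 0.0, 274.387], [0.0, 502.7752, 215.3894], [0.0, 0.0, 1.0]], 'dist_coeffs': [0.0569, 0.0, 0.0, 0.0, 0.0], 'R': [[-0.8275, -0.5613, -0.0165], [-0.2869, 0.4477, -0.8469], [0.4827, -0.696, -0.5315]], 't': [0.462, 0.2927, 1.4672]}
wrist {'mtx': [[316.2619, 0.0, 280.4551], [0.0, 316.2619, 209.6704], [0.0, 0.0, 1.0]], 'dist_coeffs': [0.0116, 0.0, 0.0, 0.0, 0.0], 'hand_eye': [[-0.0009, -0.9604, -0.2786, 0.0714], [1.0, -0.001, 0.0004, -0.0007], [-0.0007, -0.2786, 0.9604, -0.1427], [0.0, 0.0, 0.0, 1.0]]}
```

View pics/a_scene.png

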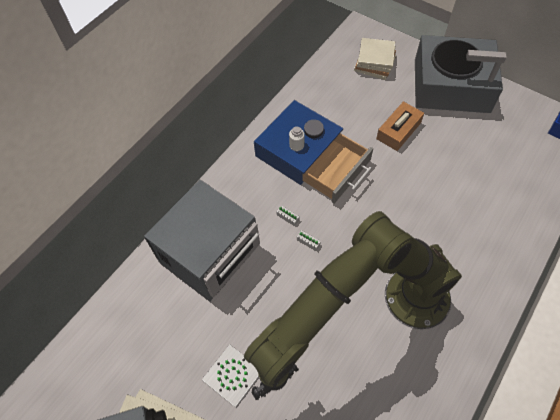

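View pics/a_side.png

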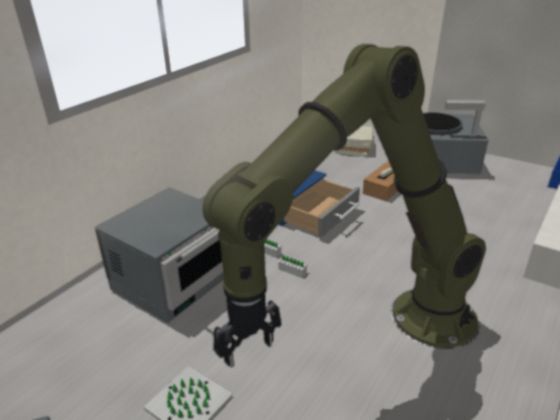

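View pics/a_wrist.png

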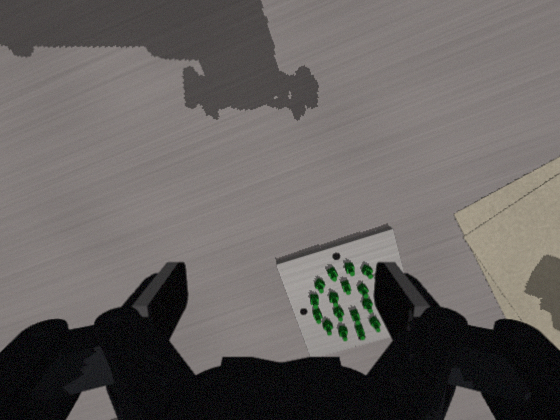

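```bash
cat > h.py <<'E'
from station import ctrl,get_state,vision,models,ticket
import cv2,numpy as np
from scipy.spatial.transform import Rotation as Rn
def q2R(q): return Rn.from_quat([q[1],q[2],q[3],q[0]]).as_matrix()
def R2q(R):
    x=Rn.from_matrix(R).as_quat();return np.array([x[3],x[0],x[1],x[2]])
def campose(n,st=None):
    i=vision.camera_info(n)
    if n=="wrist":
        st=st or get_state();T=np.eye(4);T[:3,:3]=q2R(st["eef_rot"]);T[:3,3]=st["tcp_pos"]
        T=T@np.array(i["hand_eye"]);return T[:3,:3],T[:3,3]
    R=np.array(i["R"]);return R.T,-R.T@np.array(i["t"])
def cloud(n,d,pose):
    i=vision.camera_info(n);h,w=d.shape
    uv=np.stack(np.meshgrid(np.arange(w),np.arange(h)),-1).reshape(-1,1,2).astype(np.float64)
    xy=cv2.undistortPoints(uv,np.array(i["mtx"]),np.array(i["dist_coeffs"])).reshape(h,w,2)
    P=np.concatenate([xy*d[...,None],d[...,None]],-1)
    W=P@pose[0].T+pose[1];W[d<=0]=np.nan;return W
def project(n,X,pose):
    i=vision.camera_info(n);Xc=(np.atleast_2d(X)-pose[1])@pose[0]
    return cv2.projectPoints(Xc,np.zeros(3),np.zeros(3),np.array(i["mtx"]),np.array(i["dist_coeffs"]))[0].reshape(-1,2)
def look(n,name=None):
    st=get_state();ps=campose(n,st);p,d=vision.grab_frame(n)
    if name: cv2.imwrite(f"pics/{name}.png",p)
    return p,d,ps,cloud(n,d,ps)
def down(yaw): # tool down; tool x axis direction at 'yaw' in world, y opens perpendicular
    c,s=np.cos(yaw),np.sin(yaw)
    return R2q(np.array([[c,s,0],[s,-c,0],[0,0,-1.]]))
E
python3 - <<'E'
from h import *
p=cv2.imread("pics/a_scene.png");d=np.load("pics/a_scene.npy");W=cloud("scene",d,campose("scene"))
def rect(m,name):
    P=W[m][:,:2].astype(np.float32);r=cv2.minAreaRect(P);print(name,m.sum(),np.round(r[0],4),np.round(r[1],4),round(r[2],2),np.round(cv2.boxPoints(r),3).tolist(),'z',np.round(np.nanmedian(W[m][:,2]),4))
z=W[...,2]
u,v=np.meshgrid(np.arange(560),np.arange(420))
rect((abs(z-.245)<.008)&(u<262)&(u>140)&(v>175)&(v<300),"oventop")
rect((abs(z-.11)<.006)&(u<350)&(u>250)&(v>95)&(v<185),"cabtop")
print('bench z',np.nanmedian(z[200:230,330:360]))
for n in ["fresh_1","drawer_handle","door_handle","drawer","film_tin"]:
    for r in models.masks_of("scene",n):
        m=r["mask"]; print(n,r["p"],r["point"],m.sum()); 
        if r["p"]>.3: rect(m&(~np.isnan(z)),n)
E
```

```text
oventop 5304 [0.7193 0.3055] [0.2929 0.3199] 87.65 [[0.5529999732971191, 0.16599999368190765], [0.8730000257492065, 0.15299999713897705], [0.8849999904632568, 0.4449999928474426], [0.5649999976158142, 0.4580000042915344]] z 0.247
cabtop 2058 [ 0.6649 -0.2977] [0.2888 0.418 ] 87.08 [[0.4490000009536743, -0.4309999942779541], [0.8659999966621399, -0.453000009059906], [0.8809999823570251, -0.164000004529953], [0.46399998664855957, -0.14300000667572021]] z 0.1111
bench z 0.0019258440744511773
fresh_1 0.83 [287.9, 216.0] 259
fresh_1 258 [ 0.5873 -0.0081] [0.0588 0.0914] 81.3 [[0.5379999876022339, -0.029999999329447746], [0.628000020980835, -0.04399999976158142], [0.6370000243186951, 0.014000000432133675], [0.546999990940094, 0.02800000086426735]] z 0.033
fresh_1 0.78 [308.8, 238.5] 262
fresh_1 262 [0.4598 0.0455] [0.0923 0.0405] 5.48 [[0.41200000047683716, 0.061000000685453415], [0.41600000858306885, 0.020999999716877937], [0.5080000162124634, 0.029999999329447746], [0.5040000081062317, 0.07000000029802322]] z 0.0339
drawer_handle 0.66 [335.4, 166.9] 2671
drawer_handle 2661 [ 0.5294 -0.32
[... 585 characters left out ...]
4, -0.421999990940094], [0.6420000195503235, -0.42500001192092896], [0.6460000276565552, -0.15199999511241913], [0.42500001192092896, -0.14900000393390656]] z 0.03
film_tin 0.88 [312.0, 129.8] 315
film_tin 315 [ 0.7108 -0.359 ] [0.0803 0.1144] 58.12 [[0.640999972820282, -0.3630000054836273], [0.7379999756813049, -0.4230000078678131], [0.781000018119812, -0.35499998927116394], [0.6830000281333923, -0.29499998688697815]] z 0.136
film_tin 0.48 [399.8, 123.4] 1264
film_tin 1259 [ 0.4303 -0.638 ] [0.2172 0.1133] 85.29 [[0.36500000953674316, -0.7419999837875366], [0.4779999852180481, -0.7509999871253967], [0.4959999918937683, -0.5339999794960022], [0.382999986410141, -0.5249999761581421]] z 0.0697
```

Run:
```python
from h import *
for p in [(0.42,0.05,0.42),(0.42,0.3,.4),(0.45,-.3,.4)]:
    print(p,ctrl.ik(p,down(np.pi)))
ctrl.movep((0.42,0.05,0.42),down(np.pi))
p,d,ps,W=look("wrist","b_wrist");np.savez("pics/b.npz",d=d,R=ps[0],t=ps[1])
p,d,ps,W=look("scene","b_scene")
s=get_state();print(s["time"],s["qpos"],s["tcp_pos"])
```

```text
(0.42, 0.05, 0.42) [-0.31929258  0.07348302  0.15819413  1.60665155 -0.01163431  1.46237967
  1.41053696]
(0.42, 0.3, 0.4) [-0.47045232  0.24407537 -0.26893086  1.45179423  0.06469151  1.4544112
  0.83149842]
(0.45, -0.3, 0.4) [-0.10341391  0.42908107  1.06906956  1.40228148 -0.37376816  1.526042
  2.51293245]
2.6583 [-0.32014891  0.07422168  0.15748814  1.60671765 -0.01170061  1.46224255
  1.4102592 ] [0.42006245 0.05071298 0.41966454]
```

View pics/b_wrist.png

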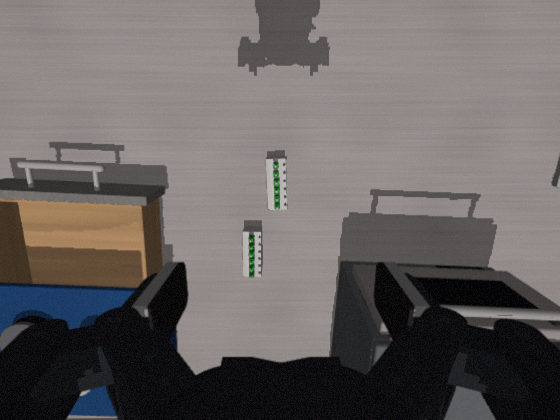

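View pics/b_scene.png

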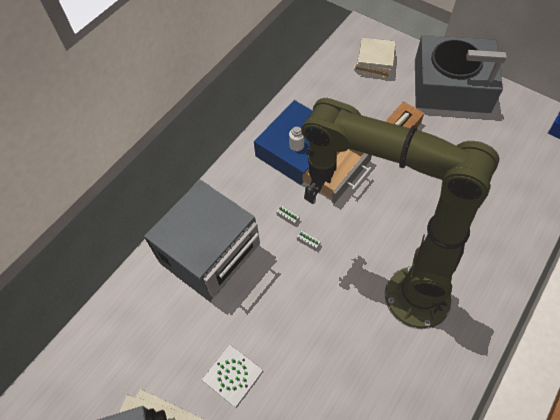

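Run:
```python
from h import *
p=cv2.imread("pics/b_wrist.png");b=np.load("pics/b.npz");W=cloud("wrist",b["d"],(b["R"],b["t"]))
pd=cv2.imread("pics/b_scene.png")
_,d,ps,Ws=look("scene")
def an(W,tag):
    x,y,z=W[...,0],W[...,1],W[...,2]
    g=~np.isnan(x)
    # door outer face / handle
    m=g&(z>.09)&(z<.21)&(y>.13)&(y<.5)&(x>.5)&(x<.66)
    if m.sum()>20:
        A=np.polyfit(y[m]-.3,x[m],1); r=x[m]-np.polyval(A,y[m]-.3); k=abs(r)<.008; A=np.polyfit(y[m][k]-.3,x[m][k],1);print(tag,"door face x@.3,slope",A,k.sum(), y[m].min(),y[m].max(),r.std())
    m=g&(z>.236)&(y>.1)&(y<.5)&(x>.5)&(x<.585)
    if m.sum()>5: 
        A=np.polyfit(y[m]-.3,x[m],1);print(tag,"bar",A,m.sum(),y[m].min(),y[m].max(),np.median(x[m]),np.median(z[m]),z[m].max())
    m=g&(abs(z-.247)<.006)&(y>.1)&(y<.5)&(x>.59)
    if m.sum()>50:
        r=cv2.minAreaRect(np.c_[x[m],y[m]].astype(np.float32));print(tag,"top",r)
    m=g&(abs(z-.11)<.005)&(y<-.1)&(y>-.5)&(x>.55)&(x<.95)
    if m.sum()>50:
        r=cv2.minAreaRect(np.c_[x[m],y[m]].astype(np.float32));print(tag,"cabtop",r)
    m=g&(z>.06)&(y<-.1)&(y>-.5)&(x>.33)&(x<.413)
    if m.sum()>10:
        A=np.polyfit(y[m]+.3,x[m],1);print(tag,"drawer handle",A,m.sum(),y[m].min(),y[m].max(),np.median(z[m]))
    m=g&(z>.08)&(z<.105)&(y<-.1)&(y>-.5)&(x>.39)&(x<.5)
    if m.sum()>10:
        r=cv2.minAreaRect(np.c_[x[m],y[m]].astype(np.float32));print(tag,"drawer front top",r,m.sum(),np.median(z[m]))
an(W,"w");an(Ws,"s")
def rect(W,m,name):
    P=W[m&~np.isnan(W[...,0])];P=P[(P[:,2]>.022)&(P[:,2]<.04)][:,:2].astype(np.float32);r=cv2.minAreaRect(P);print(name,len(P),r)
look("wrist")
for n in ["fresh_1"]:
    for r in models.masks_of("wrist",n):
        print(n,r["p"],r["point"]);rect(W,r["mask"],n)
```

```text
w door face x@.3,slope [-0.03839551  0.60143588] 3182 0.1608214364398096 0.44396092129881587 0.013568290917327563
w bar [0.04817953 0.56185074] 1138 0.235026681108533 0.3717055418080969 0.5617667432697642 0.24668033436022285 0.25003791280840365
w top ((0.6744581460952759, 0.2380332499742508), (0.19148343801498413, 0.05678359791636467), 60.51625442504883)
w cabtop ((0.7276251912117004, -0.31610187888145447), (0.20930761098861694, 0.27715015411376953), 78.32792663574219)
w drawer front top ((0.47328534722328186, -0.2661314904689789), (0.22620585560798645, 0.0388520248234272), 85.98411560058594) 2203 0.09601103367224606
s door face x@.3,slope [0.09714436 0.60176829] 363 0.16543407823954703 0.45589973546293583 0.015405153432597836
s bar [0.04474536 0.5658355 ] 208 0.21379913688336316 0.41259590748659986 0.5660419585654538 0.24871219138535938 0.2589482887052188
s top ((1.2399590015411377, 0.27899041771888733), (0.29241037368774414, 1.2530100345611572), 87.07254028320312)
s cabtop ((0.7429735660552979, -0.301251083612442), (0.2895810008049011, 0.2620047628879547), 87.94419860839844)
s drawer front top ((0.45072826743125916, -0.26696687936782837), (0.2371237426996231, 0.07107154279947281), 83.61815643310547) 307 0.09388802245804695
fresh_1 0.92 [278.0, 184.1]
fresh_1 827 ((0.4568299353122711, 0.04351426661014557), (0.08959189802408218, 0.033571507781744), 2.3345446586608887)
fresh_1 0.69 [250.3, 252.6]
fresh_1 716 ((0.5860601663589478, -0.00148739293217659), (0.03325710445642471, 0.0898987352848053), 88.9975814819336)
```

```bash
cat >> h.py <<'E'
OA=np.deg2rad(-2.5);OX=np.array([np.cos(OA),np.sin(OA),0]);OY=np.array([-np.sin(OA),np.cos(OA),0]);Z=np.array([0,0,1.])
OF=np.array([.6145,.3108,0])
def bar(th):
    f=np.arctan2(.05,.182)+th;r=np.hypot(.05,.182)
    return OF-OX*r*np.sin(f)+Z*(.06+r*np.cos(f))
DQ=down(np.pi+OA)
def S(tag=""):
    s=get_state();print(tag,round(s["time"],1),np.round(s["tcp_pos"],4),"F",np.round(s["contact_force"],1),"w",round(s["width"],4))
E
python3 - <<'E'
from h import *
print(bar(0),bar(1.4))
ctrl.close_gripper(20)
b=bar(0)
ctrl.movep(b+OX*.026+Z*.10,DQ);S()
ctrl.movel(b+OX*.026+Z*.02);S()
ctrl.movel(b+OX*.026-Z*.012,max_speed=.05);S("in")
p,d,ps,W=look("side","c_side");look("wrist","c_wrist")
E
```

```text
[0.56454759 0.31298097 0.242     ] [0.42682858 0.31899391 0.04166153]
 4.8 [0.5909 0.3103 0.3432] F [ 0.2 -0.3  0.7] w 0.0004
 5.5 [0.5911 0.3116 0.2635] F [0.7 0.7 1.4] w 0.0003
in 6.3 [0.5906 0.3119 0.2301] F [ 0.1 -0.6 -0.8] w -0.0
```

View pics/c_side.png

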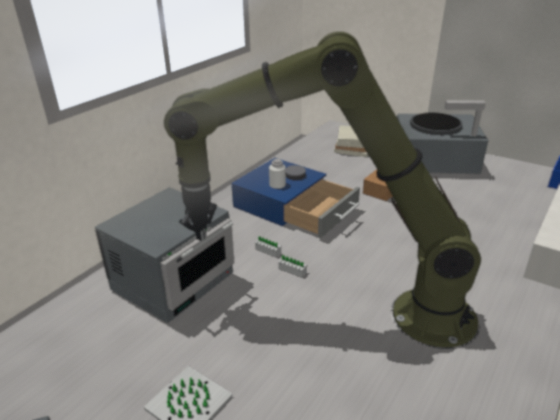

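View pics/c_wrist.png

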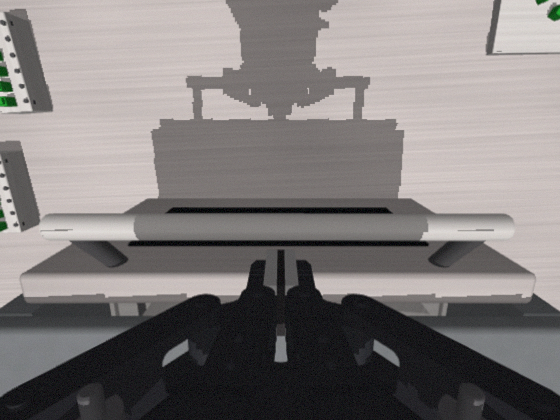

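Run:
```python
from h import *
for th in np.deg2rad(np.arange(0,49,6)):
    ctrl.movel(bar(th)+OX*.016-Z*.012,max_speed=.08);S(f"{np.rad2deg(th):.0f}")
look("wrist","d_wrist");look("side","d_side")
```

```text
0 6.7 [0.5803 0.3124 0.2304] F [-0.3 -0.3  0.8] w -0.0002
6 7.0 [0.5613 0.3132 0.2238] F [-0.   0.5 -0.1] w 0.0005
12 7.5 [0.5432 0.314  0.2154] F [ 0.1 -0.4  0.1] w 0.0001
18 7.8 [0.5263 0.3146 0.2055] F [-0.6 -0.5 -0.7] w 0.0001
24 8.2 [0.5105 0.3153 0.1937] F [ 0.8  0.8 -0.9] w -0.0001
30 8.7 [0.496  0.3159 0.1802] F [ 2.9 -0.2 -2.2] w -0.0004
36 9.1 [0.4829 0.3165 0.1652] F [ 5.4 -0.4 -3.1] w 0.0002
42 9.4 [0.4716 0.317  0.1492] F [ 5.6  0.4 -3.2] w -0.0002
48 9.8 [0.4622 0.3175 0.132 ] F [ 6.6 -0.4 -4.9] w 0.0003
```

View pics/d_wrist.png

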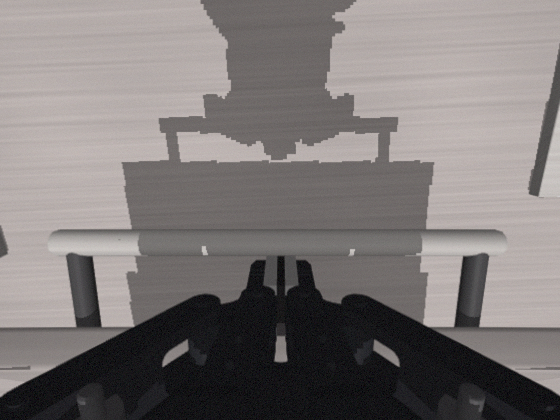

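View pics/d_side.png

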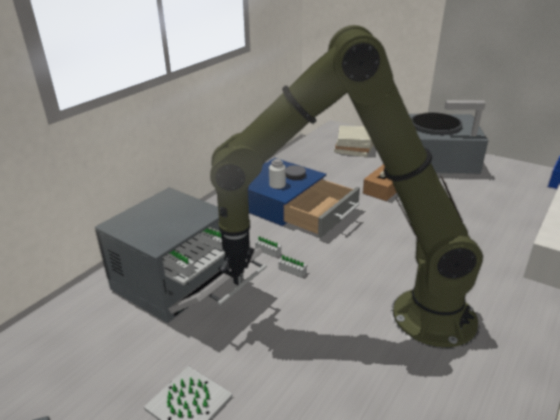

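Run:
```python
from h import *
th0=np.deg2rad(40)
p=get_state()["tcp_pos"]
ctrl.movel(p+OX*.006);ctrl.movel(p+OX*.006+Z*.06)
ctrl.movel(bar(np.deg2rad(43))+Z*.03)
for th in list(np.deg2rad([43,48,54,60,66,72,77]))+[1.4]:
    ctrl.movel(bar(th)+Z*(.006 if th<1.39 else .004),max_speed=.08);S(f"{np.rad2deg(th):.0f}")
look("wrist","e_wrist");look("side","e_side")
```

```text
43 11.4 [0.4541 0.3176 0.1646] F [ 0.7  0.2 -0.2] w 0.0
48 11.8 [0.4459 0.3182 0.1508] F [-0.3  0.5 -0.2] w -0.0001
54 12.2 [0.4381 0.3185 0.1326] F [-0.1  0.6  0. ] w 0.0001
60 12.6 [0.4321 0.3187 0.1137] F [-0.2  0.5  0.8] w 0.0002
66 13.0 [0.4281 0.3188 0.0943] F [-0.1  0.2 -0.2] w -0.0
72 13.4 [0.4261 0.3189 0.0746] F [ 0.8 -0.3 -0.5] w 0.0003
77 13.8 [0.426  0.3189 0.0581] F [-0.   0.2 -0.8] w 0.0004
80 14.1 [0.4276 0.3196 0.0473] F [-2.6 -1.9 16.1] w -0.0001
```

View pics/e_wrist.png

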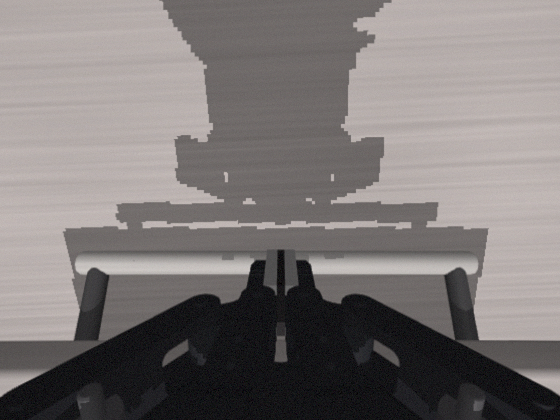

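View pics/e_side.png

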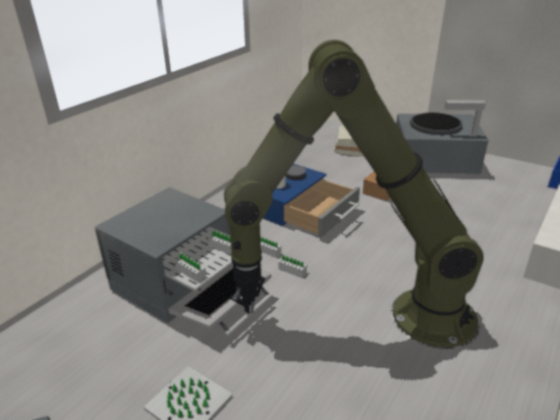

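Run:
```python
from h import *
p=get_state()["tcp_pos"]
ctrl.movel(p+Z*.06)
ctrl.movep(OF-OX*.14+Z*.40,DQ);S()
p,d,ps,W=look("wrist","f_wrist");np.savez("pics/f.npz",d=d,R=ps[0],t=ps[1])
x,y,z=W[...,0],W[...,1],W[...,2]
m=(x<.44)&(x>.40)&(z>.025)&(z<.08)&(y>.2)&(y<.45);print("bar",m.sum(),np.median(x[m]),np.percentile(z[m],[50,95]),y[m].min(),y[m].max(),np.polyfit(y[m],x[m],1))
def rect(m):
    P=W[m&~np.isnan(x)];P=P[abs(P[:,2]-.202)<.008];r=cv2.minAreaRect(P[:,:2].astype(np.float32));print(len(P),r,np.median(P[:,2]))
for r in models.masks_of("wrist","cured_1"):
    print(r["p"],r["point"]);rect(r["mask"])
m=(abs(z-.17)<.004)&(x>.4)&(x<.62)&(y>.1)
r=cv2.minAreaRect(np.c_[x[m],y[m]].astype(np.float32));print("rack",r,cv2.boxPoints(r))
```

```text
15.9 [0.4742 0.3169 0.3979] F [ 0.5 -0.2 -0.3] w 0.0002
bar 1119 0.42653799469109765 [0.04662577 0.05198868] 0.21837274816733382 0.4165873352344829 [0.0322781  0.41658469]
0.95 [224.7, 260.2]
1602 ((0.5663095116615295, 0.24525505304336548), (0.08978770673274994, 0.034044649451971054), 1.0010961294174194) 0.2019912440608602
0.79 [338.0, 256.2]
1608 ((0.5701080560684204, 0.38442546129226685), (0.034095894545316696, 0.09002754092216492), 81.94831848144531) 0.20209481821038486
rack ((0.5568767189979553, 0.3088626265525818), (0.2878122329711914, 0.12632964551448822), 89.91508483886719) [[0.49349868 0.16505027]
 [0.6198282  0.16486305]
 [0.62025476 0.45267498]
 [0.4939252  0.4528622 ]]
```

View pics/f_wrist.png

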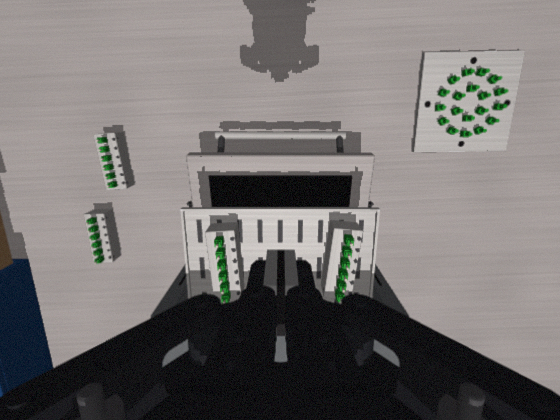

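Run:
```python
from h import *
print(ctrl.ik((.42,-.30,.36),DQ))
ctrl.movep((.42,-.30,.36),DQ);S()
p,d,ps,W=look("wrist","g_wrist");np.savez("pics/g.npz",d=d,R=ps[0],t=ps[1])
x,y,z=W[...,0],W[...,1],W[...,2]
for a in range(120,330,15): 
    print(a,[(round(float(x[a,c]),3),round(float(y[a,c]),3),round(float(z[a,c]),3)) for c in (120,200,280,360,440)])
```

```text
[ 0.1547308   0.28610793  0.58326847  1.54927224 -0.15983092  1.35424984
  2.28086701]
 18.2 [ 0.4208 -0.2991  0.3599] F [0.8 0.6 1. ] w 0.0003
120 [(0.343, -0.54, 0.001), (0.347, -0.419, -0.001), (0.353, -0.297, 0.001), (0.358, -0.175, 0.0), (0.363, -0.054, 0.001)]
135 [(0.365, -0.544, 0.0), (0.37, -0.421, 0.002), (0.375, -0.298, -0.0), (0.38, -0.175, 0.002), (0.386, -0.052, 0.002)]
150 [(0.385, -0.537, 0.024), (0.392, -0.424, -0.001), (0.398, -0.299, -0.002), (0.403, -0.173, -0.001), (0.409, -0.049, -0.001)]
165 [(0.407, -0.539, 0.028), (0.416, -0.427, -0.001), (0.421, -0.3, 0.0), (0.426, -0.173, 0.001), (0.432, -0.047, 0.001)]
180 [(0.429, -0.54, 0.033), (0.44, -0.429, 0.001), (0.446, -0.301, -0.001), (0.451, -0.172, -0.001), (0.456, -0.045, 0.001)]
195 [(0.451, -0.542, 0.039), (0.45, -0.415, 0.065), (0.455, -0.301, 0.063), (0.461, -0.186, 0.059), (0.481, -0.042, 0.001)]
210 [(0.472, -0.542, 0.046), (0.463, -0.409, 0.096), (0.467, -0.302, 0.097), (0.472, -0.195, 0.098), (0.506, -0.04, 0.002)]
225 [(0.51, -0.571, 0.001), (0.487, -0.414, 0.088), (0.514, -0.304, 0.023), (0.519, -0.176, 0.023), (0.533, -0.037, 0.0)]
240 [(0.537, -0.577, -0.001), (0.509, -0.416, 0.087), (0.54, -0.305, 0.023), (0.545, -0.175, 0.023), (0.56, -0.034, 0.001)]
255 [(0.565, -0.582, -0.001), (0.532, -0.419, 0.086), (0.409, -0.299, 0.371), (0.568, -0.176, 0.03), (0.588, -0.031, -0.001)]
270 [(0.593, -0.587, -0.001), (0.599, -0.448, -0.0), (0.409, -0.299, 0.386), (0.591, -0.178, 0.038), (0.617, -0.029, -0.0)]
285 [(0.621, -0.592, 0.001), (0.629, -0.451, -0.001), (0.409, -0.299, 0.397), (0.614, -0.179, 0.045), (0.645, -0.027, 0.001)]
300 [(0.651, -0.597, 0.001), (0.405, -0.325, 0.412), (0.415, -0.3, 0.397), (0.408, -0.273, 0.411), (0.676, -0.023, 0.0)]
315 [(0.681, -0.602, 0.001), (0.407, -0.324, 0.417), (0.421, -0.3, 0.398), (0.409, -0.275, 0.418), (0.707, -0.021, 0.001)]
```

View pics/g_wrist.png

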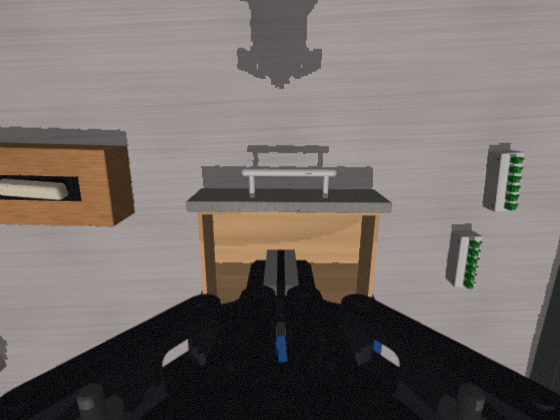

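Run:
```python
from h import *
b=np.load("pics/g.npz");W=cloud("wrist",b["d"],(b["R"],b["t"]))
x,y,z=W[...,0],W[...,1],W[...,2]
u,v=np.meshgrid(np.arange(560),np.arange(420))
m=(abs(z-.0965)<.004)&(v<225)&(v>175)&(y<-.1)&(y>-.5)
P=np.c_[x[m],y[m]].astype(np.float32);r=cv2.minAreaRect(P);print("front",r,m.sum());A=np.polyfit(y[m]+.3,x[m],1);print(A)
m=(abs(z-.072)<.012)&(v<185)&(v>160)&(x<.44)&(y<-.2)&(y>-.4)
print("handle",m.sum(),y[m].min(),y[m].max(),np.polyfit(y[m]+.3,x[m],1),np.median(z[m]))
# inner wall faces (z .03-.08)
m=(z>.035)&(z<.075)&(x>.48)&(x<.62)&(v<310)
for lo,hi in((-.45,-.40),(-.2,-.15)):
    k=m&(y>lo)&(y<hi);
    if k.sum()>9: print(k.sum(),np.polyfit(x[k]-.53,y[k],1),np.std(y[k]))
m=(abs(z-.088)<.003)&(x>.48)&(x<.62)&(v>212)
for lo,hi in((-.45,-.40),(-.2,-.15)):
    k=m&(y>lo)&(y<hi);
    if k.sum()>9: print("top",k.sum(),np.polyfit(x[k]-.53,y[k],1),y[k].min(),y[k].max())
# floor front edge
m=(abs(z-.022)<.004)&(x>.46)&(v<260)&(y<-.2)&(y>-.4)
for c in range(220,360,20):
    k=m&(u==c); print(c,x[k].min() if k.any() else None)
```

```text
front ((0.4630569815635681, -0.29032260179519653), (0.27333199977874756, 0.015735944733023643), 87.17186737060547) 2314
[0.04922155 0.4617819 ]
handle 861 -0.35292225650651604 -0.22383831744711158 [0.04822903 0.42065865] 0.0764003291672628
494 [-0.06034717 -0.41269239] 0.0031518976479150513
583 [-0.04988722 -0.17454688] 0.0018498199385659653
top 339 [-0.04885667 -0.41531256] -0.42119800822833153 -0.41016667349895863
top 420 [-0.02553943 -0.17284415] -0.19823371167918907 -0.16633956616622855
220 0.4918418315900176
240 0.4951023307220238
260 0.49577334302678633
280 0.49689077123683817
300 0.49903810030055734
320 0.5005868590186117
340 0.5014751448870699
```

```bash
cat >> h.py <<'E'
CA=np.deg2rad(-2.7);CX=np.array([np.cos(CA),np.sin(CA),0]);CY=np.array([-np.sin(CA),np.cos(CA),0])
DF=np.array([.471,-.2907,.022])
RF=OF-OX*.053+Z*.17
HG=.006
def pick(c,yaw,z,back=.008,off=0.,lift=.12):
    """c: xy of holder centre, yaw of its length; grasp shifted 'back' towards robot; off: lateral approach offset"""
    hx=np.array([np.cos(yaw),np.sin(yaw),0]);hy=np.array([-np.sin(yaw),np.cos(yaw),0])
    g=np.array([c[0],c[1],z+HG])-hx*back+hy*off;q=down(np.pi+yaw)
    ctrl.movep(g+Z*lift,q);ctrl.ungrasp()
    ctrl.movel(g+Z*.03);ctrl.movel(g,max_speed=.06);S("at")
    ctrl.close_gripper(40);S("grip")
    ctrl.movel(g+Z*lift);S("up")
def place(c,yaw,z,back=.008,above=.12,hop=None):
    hx=np.array([np.cos(yaw),np.sin(yaw),0]);g=np.array([c[0],c[1],z+HG])-hx*back;q=down(np.pi+yaw)
    ctrl.movep(g+Z*above,q);S("above")
    ctrl.movel(g+Z*.025);ctrl.movel(g+Z*.001,max_speed=.05);S("down")
    ctrl.ungrasp();S("open")
    ctrl.movel(g+Z*above);S("out")
E
python3 - <<'E'
from h import *
ctrl.movep((.50,.1,.36),DQ)
pick((.5663,.2453),np.deg2rad(1),.17)
look("side","h_side");look("wrist","h_wrist")
E
```

```text
at 22.6 [0.5584 0.2451 0.1759] F [0.3 1.1 0.3] w 0.0851
grip 23.2 [0.5585 0.2451 0.1764] F [-1.3 -0.7  3.7] w 0.033
up 24.1 [0.5577 0.2451 0.2948] F [-0.2  0.3 -3.2] w 0.0332
```

View pics/h_side.png

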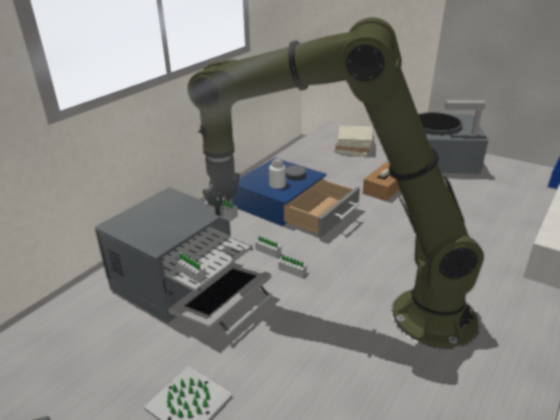

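View pics/h_wrist.png

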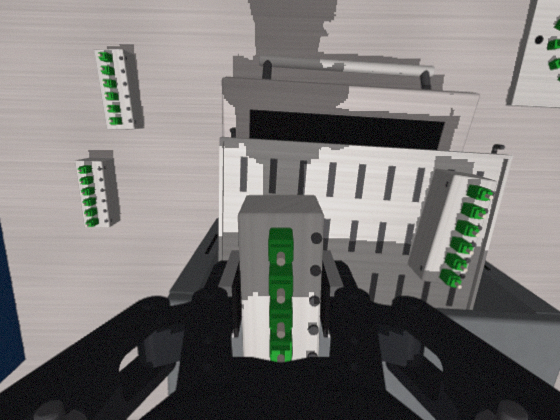

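Run:
```python
from h import *
place((DF+CX*.062-CY*.045)[:2],CA,.022,above=.22)
look("wrist","i_wrist")
ctrl.movep((.50,.1,.36),DQ)
pick((.5701,.3844),np.deg2rad(-8),.17)
look("wrist","j_wrist")
```

```text
above 26.3 [ 0.5238 -0.3369  0.2479] F [ 0.3 -0.2 -1.8] w 0.0331
down 28.4 [ 0.5226 -0.3381  0.0285] F [ 0.  -0.2 -1.3] w 0.0337
open 29.0 [ 0.5229 -0.3382  0.0291] F [-0.2 -0.6  0.5] w 0.0854
out 30.6 [ 0.5226 -0.3379  0.2471] F [-0.3  0.1  0.8] w 0.0854
at 35.1 [0.5622 0.3855 0.1759] F [-0.2 -0.1 -0.6] w 0.0855
grip 35.6 [0.5623 0.3857 0.1764] F [ 0.1 -0.5  2.4] w 0.033
up 36.5 [0.5616 0.3854 0.2947] F [-0.5 -0.1 -3.3] w 0.0332
```

View pics/i_wrist.png

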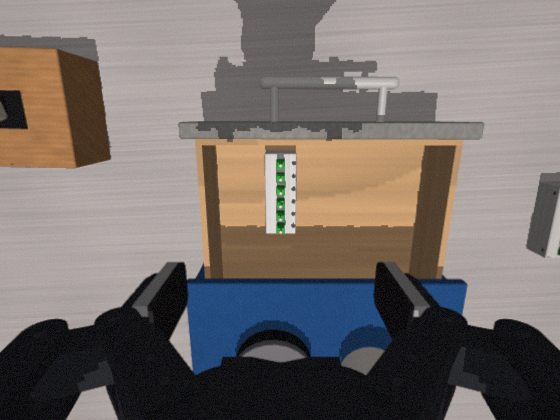

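View pics/j_wrist.png

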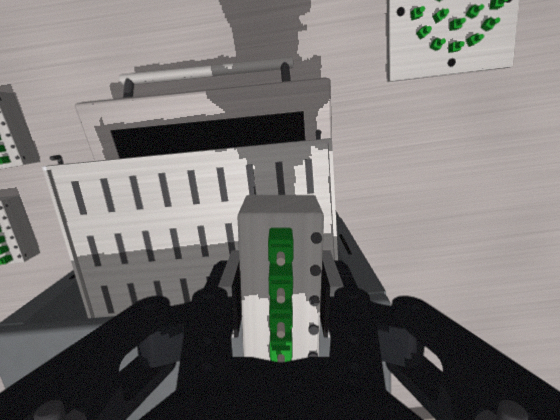

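Run:
```python
from h import *
place((DF+CX*.062+CY*.045)[:2],CA,.022,above=.22)
look("wrist","k_wrist")
ctrl.movep((.40,.02,.36),DQ)
p,d,ps,W=look("wrist","l_wrist")
for r in models.masks_of("wrist","fresh_1"):
    P=W[r["mask"]];P=P[abs(P[:,2]-.032)<.008]
    if len(P)>20: print(r["p"],r["point"],cv2.minAreaRect(P[:,:2].astype(np.float32)),len(P))
look("side","l_side")
```

```text
above 38.9 [ 0.5279 -0.2472  0.2479] F [ 0.4 -0.5 -2. ] w 0.0335
down 40.9 [ 0.5268 -0.2482  0.0285] F [ 0.1 -1.  -3. ] w 0.0329
open 41.5 [ 0.5271 -0.2483  0.0291] F [ 0.6 -0.4 -0.1] w 0.0853
out 43.1 [ 0.5268 -0.248   0.2472] F [ 0.6 -0.5 -0.2] w 0.0857
0.92 [295.4, 203.6] ((0.45671573281288147, 0.04325578361749649), (0.08933734893798828, 0.033901020884513855), 1.8195157051086426) 982
0.8 [270.8, 276.4] ((0.5860775113105774, -0.00195903517305851), (0.033898983150720596, 0.09107385575771332), 89.21981811523438) 814
```

View pics/k_wrist.png

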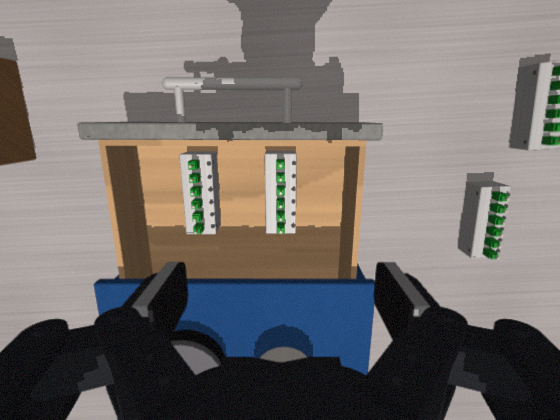

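View pics/l_wrist.png

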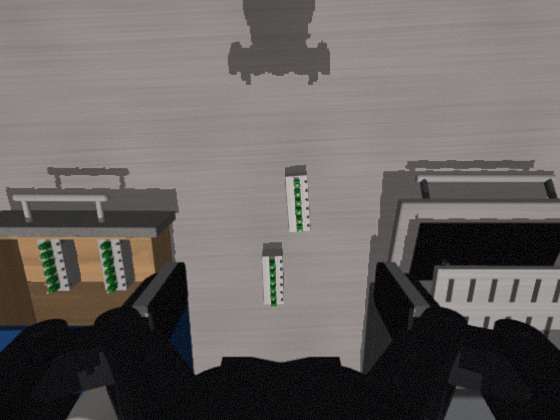

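View pics/l_side.png

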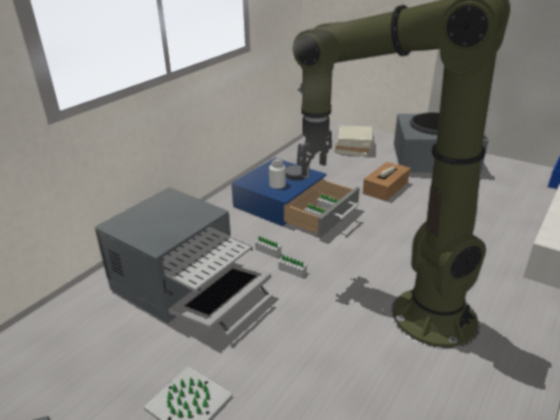

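Run:
```python
from h import *
b=np.load("pics/f.npz");W=cloud("wrist",b["d"],(b["R"],b["t"]))
x,y,z=W[...,0],W[...,1],W[...,2]
for c in range(195,375,20):
    col=[(r,round(float(x[r,c]),3),round(float(z[r,c]),3)) for r in range(196,232,3)]
    print(c,round(float(y[215,c]),3),col)
for r in (215,221,230): print([(c,round(float(y[r,c]),3),round(float(z[r,c]),3)) for c in list(range(174,200,3))+list(range(362,390,3))])
```

```text
195 0.21 [(196, 0.509, 0.076), (199, 0.514, 0.075), (202, 0.519, 0.074), (205, 0.524, 0.075), (208, 0.502, 0.172), (211, 0.507, 0.17), (214, 0.51, 0.17), (217, 0.514, 0.17), (220, 0.518, 0.17), (223, 0.522, 0.171), (226, 0.525, 0.171), (229, 0.53, 0.17)]
215 0.234 [(196, 0.51, 0.08), (199, 0.515, 0.079), (202, 0.52, 0.076), (205, 0.525, 0.077), (208, 0.503, 0.172), (211, 0.508, 0.17), (214, 0.512, 0.169), (217, 0.515, 0.169), (220, 0.519, 0.171), (223, 0.522, 0.173), (226, 0.522, 0.185), (229, 0.522, 0.195)]
235 0.259 [(196, 0.511, 0.078), (199, 0.516, 0.077), (202, 0.521, 0.078), (205, 0.526, 0.076), (208, 0.504, 0.173), (211, 0.508, 0.171), (214, 0.513, 0.17), (217, 0.516, 0.171), (220, 0.52, 0.17), (223, 0.521, 0.179), (226, 0.522, 0.188), (229, 0.523, 0.195)]
255 0.283 [(196, nan, nan), (199, 0.517, 0.078), (202, 0.523, 0.076), (205, 0.527, 0.076), (208, 0.505, 0.173), (211, 0.51, 0.171), (214, 0.514, 0.17), (217, 0.518, 0.17), (220, 0.522, 0.169), (223, 0.525, 0.169), (226, 0.529, 0.17), (229, 0.533, 0.171)]
275 0.308 [(196, 0.514, 0.079), (199, 0.519, 0.078), (202, 0.524, 0.077
[... 1694 characters left out ...]
74), (186, 0.198, 0.17), (189, 0.201, 0.17), (192, 0.205, 0.169), (195, 0.209, 0.169), (198, 0.213, 0.17), (362, 0.414, 0.171), (365, 0.418, 0.17), (368, 0.422, 0.17), (371, 0.426, 0.168), (374, 0.429, 0.17), (377, 0.431, 0.175), (380, 0.489, 0.002), (383, 0.495, -0.0), (386, 0.501, -0.0), (389, 0.506, -0.0)]
[(174, 0.119, 0.002), (177, 0.123, -0.0), (180, 0.128, -0.002), (183, 0.194, 0.174), (186, 0.196, 0.17), (189, 0.2, 0.171), (192, 0.204, 0.17), (195, 0.207, 0.169), (198, 0.211, 0.171), (362, 0.407, 0.201), (365, 0.419, 0.169), (368, 0.422, 0.171), (371, 0.426, 0.171), (374, 0.429, 0.17), (377, 0.431, 0.175), (380, 0.49, 0.0), (383, 0.496, 0.0), (386, 0.501, -0.0), (389, 0.508, -0.003)]
```

Run:
```python
from h import *
pick((.4567,.0433),np.deg2rad(2),0.0,back=0,lift=.15)
look("wrist","m_wrist")
p=get_state()["tcp_pos"];ctrl.movel(p+Z*.15)
place((RF+OY*.06)[:2],OA,.17,back=0.005,above=.13)
look("wrist","n_wrist")
```

```text
at 47.2 [0.4566 0.0431 0.0058] F [-0.1  0.3  0. ] w 0.0857
grip 47.7 [0.4568 0.0433 0.0063] F [-0.9  0.6  6.2] w 0.0331
up 48.9 [0.4561 0.0434 0.1552] F [-0.6  0.3 -2.7] w 0.0336
above 51.4 [0.5598 0.371  0.3066] F [ 1.2 -0.6 -2.3] w 0.0338
down 52.8 [0.5591 0.3733 0.1765] F [ 0.9  0.6 -3. ] w 0.0334
open 53.4 [0.5592 0.3733 0.177 ] F [ 0.1 -0.2 -1.1] w 0.0853
out 54.4 [0.5588 0.3733 0.305 ] F [ 0.3 -0.9  0.3] w 0.0853
```

View pics/m_wrist.png

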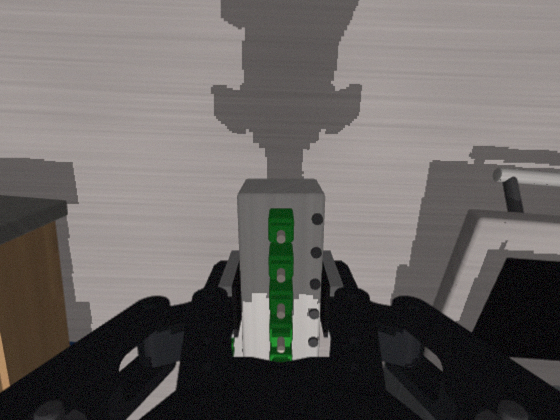

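View pics/n_wrist.png

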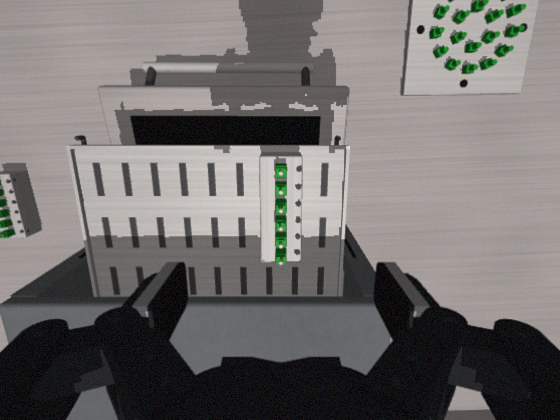

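Run:
```python
from h import *
ctrl.movep((.45,.02,.33),DQ)
p,d,ps,W=look("wrist","o_wrist")
best=None
for r in models.masks_of("wrist","fresh_1"):
    P=W[r["mask"]];P=P[abs(P[:,2]-.032)<.008]
    if len(P)>20:
        R=cv2.minAreaRect(P[:,:2].astype(np.float32));print(r["p"],r["point"],R,len(P))
        if R[0][1]>-.12 and R[0][1]<.15 and best is None: best=R
(c,(w,h),a)=best
a=a if w>h else a-90
a=(a+90)%180-90
print(c,a,w,h)
assert abs(max(w,h)-.09)<.006 and abs(min(w,h)-.034)<.006 and abs(a)<60
pick(c,np.deg2rad(a),0.0,back=0,lift=.15)
look("wrist","p_wrist")
p=get_state()["tcp_pos"];ctrl.movel(p+Z*.15-np.array([.08,0,0]))
place((RF-OY*.06)[:2],OA,.17,back=0.002,above=.13)
look("wrist","q_wrist");look("side","q_side");
```

```text
0.74 [268.3, 257.3] ((0.5862188339233398, -0.00201350636780262), (0.034196026623249054, 0.08980163931846619), 89.16609954833984) 966
0.6 [78.7, 239.8] ((0.5571940541267395, -0.286809504032135), (0.2599720060825348, 0.20155270397663116), 87.28756713867188) 1003
(0.5862188339233398, -0.00201350636780262) -0.8339004516601562 0.034196026623249054 0.08980163931846619
at 58.6 [ 0.5862 -0.0022  0.0058] F [ 0.8 -0.  -0.4] w 0.0852
grip 59.2 [ 0.5864 -0.002   0.0064] F [-0.4  0.9  4.3] w 0.0332
up 60.3 [ 0.5856 -0.0017  0.155 ] F [-0.5  0.2 -2.5] w 0.0334
above 62.7 [0.5572 0.2507 0.3062] F [ 0.1 -0.8 -1.9] w 0.033
down 64.2 [0.5568 0.2532 0.1766] F [-0.1 -0.3 -2.8] w 0.0335
open 64.7 [0.557  0.2532 0.1771] F [-0.6  0.6  0.5] w 0.0854
out 65.7 [0.5565 0.2534 0.3051] F [ 0.1 -0.3 -0.3] w 0.0859
```

View pics/o_wrist.png

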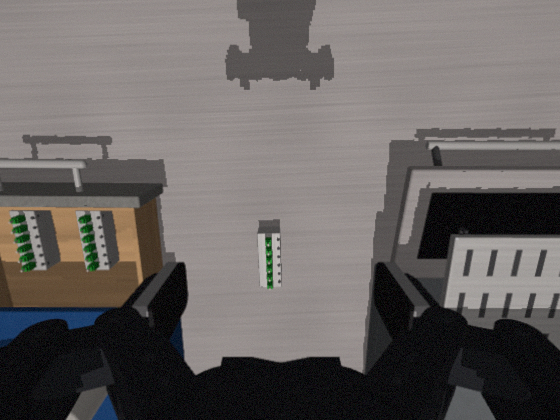

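View pics/q_wrist.png

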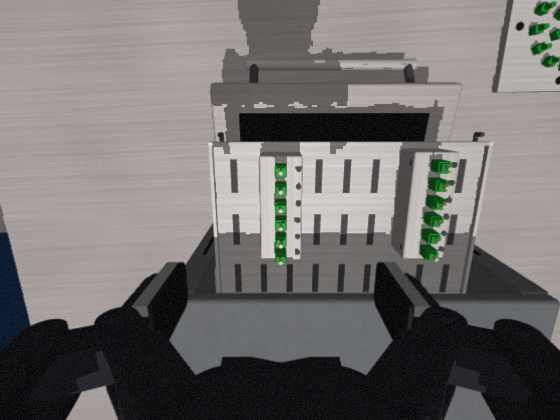

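View pics/q_side.png

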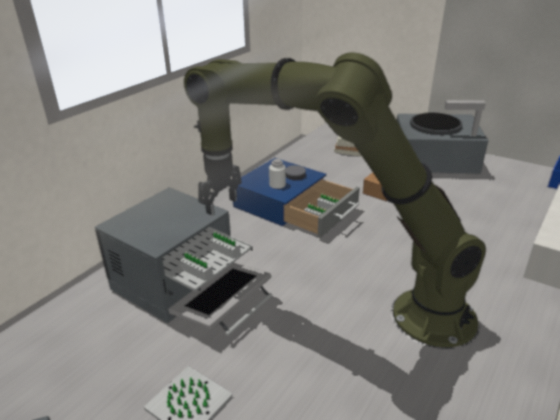

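Run:
```python
from h import *
ctrl.close_gripper(20)
H=np.array([.4207,-.2885,0]);q=down(np.pi+CA)
ctrl.movep((.42,.0,.30),q)
s=H-CX*.045
ctrl.movep(s+Z*.20,q);ctrl.movel(s+Z*.060);S()
ctrl.movel(H-CX*.02+Z*.06,max_speed=.08);S()
k=0.
while k<.19:
    k+=.03 if k<.12 else .006
    ctrl.movel(H+CX*(-.017+k)+Z*.06,max_speed=.08)
    f=get_state()["contact_force"];S(f"{k:.3f}")
    if k>.12 and f[0]<-12: break
look("wrist","r_wrist");look("side","r_side")
```

```text
70.0 [ 0.3761 -0.2865  0.0605] F [ 0.2  0.3 -0.6] w 0.0001
 70.4 [ 0.401  -0.2875  0.06  ] F [ 0.4  0.2 -0.2] w -0.0002
0.030 71.0 [ 0.4335 -0.289   0.0599] F [-0.   0.2 -0.4] w -0.0
0.060 71.5 [ 0.4635 -0.2905  0.0599] F [0.1 0.7 0.2] w 0.0001
0.090 72.0 [ 0.4934 -0.2919  0.0599] F [ 0.6  0.4 -0.1] w 0.0001
0.120 72.6 [ 0.5233 -0.2933  0.0599] F [0.3 0.1 0.5] w 0.0004
0.126 72.8 [ 0.5298 -0.2936  0.06  ] F [-0.3 -0.3  0.1] w -0.0002
0.132 73.1 [ 0.5362 -0.2938  0.06  ] F [ 0.2 -0.  -0.9] w 0.0002
0.138 73.3 [ 0.5422 -0.2941  0.0599] F [-0.6 -0.5  0.5] w 0.0
0.144 73.6 [ 0.5482 -0.2944  0.06  ] F [-0.2 -0.7  0.6] w -0.0001
0.150 73.8 [ 0.5542 -0.2947  0.06  ] F [-0.4  0.2 -0.1] w 0.0
0.156 74.1 [ 0.5589 -0.2954  0.0599] F [-3.1 -0.2  1.5] w 0.0002
0.162 74.3 [ 0.5592 -0.2953  0.0598] F [-20.1   4.1  11.3] w -0.0
```

View pics/r_wrist.png

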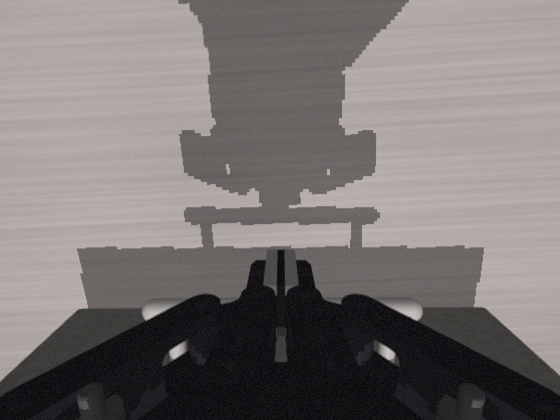

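View pics/r_side.png

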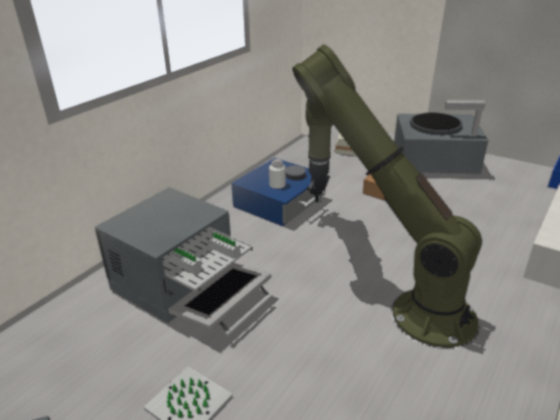

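```bash
cat >> h.py <<'E'
def tilt(t,sg=1):
    y=sg*OY;z=np.sin(t)*OX-np.cos(t)*Z;x=np.cross(y,z)
    return R2q(np.c_[x,y,z]),z,np.cos(t)*OX+np.sin(t)*Z
E
python3 - <<'E'
from h import *
p=get_state()["tcp_pos"];ctrl.movel(p-CX*.04);
q=down(np.pi+CA)
ctrl.movel(p-CX*.06+Z*.2)
ctrl.movep((.42,0,.33),q)
look("wrist","s_wrist")
for t in (35,40,45,50,55,60):
  for sg in (1,-1):
    qq,tz,n=tilt(np.deg2rad(t),sg);res=[]
    for off in (0,-.05,.05):
      for th in np.linspace(1.4,0,6):
        r=ctrl.ik(bar(th)+OY*off-n*.018+tz*.013,qq);res.append(r is not None)
      r=ctrl.ik(bar(1.4)+OY*off-n*.022-tz*.05,qq);res.append(r is not None)
    print(t,sg,np.array(res).astype(int).reshape(3,7).tolist())
E
```

```text
35 1 [[1, 1, 1, 1, 1, 1, 1], [1, 1, 1, 1, 1, 1, 0], [1, 1, 1, 1, 1, 1, 1]]
35 -1 [[1, 1, 1, 1, 1, 1, 1], [1, 1, 1, 1, 1, 1, 0], [1, 1, 1, 1, 1, 1, 1]]
40 1 [[1, 1, 1, 1, 1, 1, 1], [0, 0, 1, 1, 1, 1, 0], [1, 1, 1, 1, 1, 1, 1]]
40 -1 [[1, 1, 1, 1, 1, 1, 1], [0, 0, 1, 1, 1, 1, 0], [1, 1, 1, 1, 1, 1, 1]]
45 1 [[1, 1, 1, 1, 1, 1, 1], [0, 0, 1, 1, 1, 1, 0], [1, 1, 1, 1, 1, 1, 1]]
45 -1 [[1, 1, 1, 1, 1, 1, 1], [0, 0, 1, 1, 1, 1, 0], [1, 1, 1, 1, 1, 1, 1]]
50 1 [[1, 1, 1, 1, 1, 1, 0], [0, 0, 0, 1, 1, 1, 0], [1, 1, 1, 1, 1, 1, 1]]
50 -1 [[1, 1, 1, 1, 1, 1, 0], [0, 0, 0, 1, 1, 1, 0], [1, 1, 1, 1, 1, 1, 1]]
55 1 [[1, 1, 1, 1, 1, 1, 0], [0, 0, 0, 1, 1, 1, 0], [1, 1, 1, 1, 1, 1, 1]]
55 -1 [[1, 1, 1, 1, 1, 1, 0], [0, 0, 0, 1, 1, 1, 0], [1, 1, 1, 1, 1, 1, 1]]
60 1 [[1, 0, 1, 1, 1, 1, 0], [0, 0, 0, 0, 1, 1, 0], [1, 1, 1, 1, 1, 1, 1]]
60 -1 [[1, 0, 1, 1, 1, 1, 0], [0, 0, 0, 0, 1, 1, 0], [1, 1, 1, 1, 1, 1, 1]]
```

View pics/s_wrist.png

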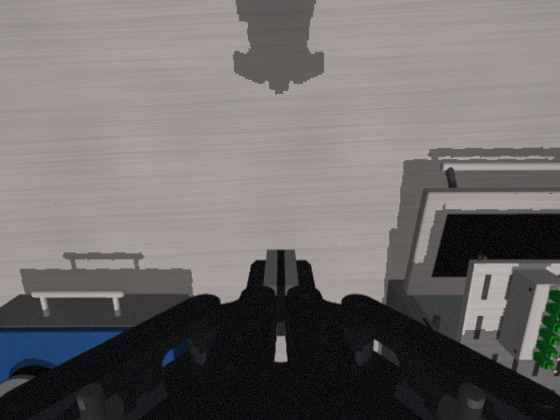

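Run:
```python
from h import *
qq,tz,n=tilt(np.deg2rad(45),1);o=OY*.045
b=bar(1.4)+o
pre=b-n*.022-tz*.09
ctrl.movep((.40,.20,.36),down(np.pi+OA))
ctrl.movep(pre+Z*.15,qq);S("pre")
ctrl.movel(pre);S()
print(get_state()["qpos"])
look("side","t_side");look("wrist","t_wrist")
```

```text
pre 79.7 [0.351  0.3663 0.2403] F [0.7 0.3 0.4] w 0.0004Traceback (most recent call last):
  File "<stdin>", line 7, in <module>
station.Unreachable: the arm cannot follow that straight line within its joint ranges
```

Run:
```python
from h import *
np.set_printoptions(precision=2,suppress=True,linewidth=150)
print(get_state()["qpos"])
for t in (30,38,45):
  qq,tz,n=tilt(np.deg2rad(t),1);
  for off in (.02,.05,.07):
    o=OY*off
    b=bar(1.4)+o
    print(t,off)
    for s in (-.09,-.05,-.02,.012): print("  ",s,ctrl.ik(b-n*.022+tz*s,qq))
    for th in (1.1,.8,.4,0): print("  th",th,ctrl.ik(bar(th)+o-n*.017+tz*.012,qq))
```

```text
[-2.17  0.53  1.19  2.22  0.57  0.41 -0.09]
30 0.02
   -0.09 [-1.67  0.55  0.78  2.3   0.47  0.18  0.05]
   -0.05 [-1.35  0.54  0.36  2.31  1.34  0.29 -0.83]
   -0.02 [-1.18  0.58  0.16  2.31  1.58  0.37 -1.06]
   0.012 [-1.14  0.65  0.15  2.31  1.78  0.37 -1.25]
  th 1.1 [-1.27  0.55  0.36  2.26  1.28  0.27 -0.69]
  th 0.8 [-1.43  0.5   0.65  2.19  0.5   0.25  0.17]
  th 0.4 [-1.29  0.42  0.56  2.05  0.43  0.41  0.35]
  th 0 [-1.09  0.41  0.44  1.89  0.38  0.51  0.51]
30 0.05
   -0.09 [-1.66  0.57  0.73  2.24  0.43  0.23  0.06]
   -0.05 [-1.51  0.61  0.56  2.25  0.92  0.19 -0.43]
   -0.02 [-1.34  0.63  0.36  2.25  1.36  0.26 -0.87]
   0.012 [-1.17  0.66  0.16  2.24  1.6   0.37 -1.09]
  th 1.1 [-1.43  0.61  0.56  2.2   0.81  0.19 -0.25]
  th 0.8 [-1.44  0.53  0.62  2.12  0.45  0.3   0.18]
  th 0.4 [-1.31  0.45  0.55  1.99  0.4   0.45  0.35]
  th 0 [-1.13  0.45  0.45  1.84  0.34  0.54  0.51]
30 0.07
   -0.09 [-1.66  0.58  0.71  2.19  0.41  0.27  0.06]
   -0.05 [-1.52  0.62  0.56  2.2   0.78  0.22 -0.3 ]
   -0.02 [-1.36  0.64  0.36  2.2   1.22  0.27 -0.73]
   0.012 [-1.32  0.7   0.36  
[... 2113 characters left out ...]
 -1.48]
   0.012 [-1.06  0.79 -0.24  2.34  1.81  0.94 -1.47]
  th 1.1 [-1.17  0.64 -0.04  2.31  1.7   0.77 -1.3 ]
  th 0.8 [-1.4   0.56  0.36  2.26  1.57  0.52 -1.07]
  th 0.4 [-1.56  0.56  0.76  2.15  1.2   0.29 -0.57]
  th 0 [-1.51  0.59  0.9   2.03  0.64  0.21  0.1 ]
45 0.07
   -0.09 [-1.87  0.76  0.76  2.32  1.46  0.27 -1.22]
   -0.05 [-1.3   0.68 -0.04  2.31  1.62  0.79 -1.36]
   -0.02 [-1.25  0.73 -0.04  2.3   1.71  0.79 -1.42]
   0.012 [-1.2   0.78 -0.04  2.29  1.8   0.8  -1.47]
  th 1.1 [-1.32  0.66  0.16  2.27  1.67  0.64 -1.27]
  th 0.8 [-1.66  0.68  0.76  2.22  1.44  0.26 -0.97]
  th 0.4 [-1.68  0.65  0.96  2.11  0.7   0.18 -0.1 ]
  th 0 [-1.51  0.6   0.87  1.99  0.61  0.25  0.12]
```

Run:
```python
from h import *
np.set_printoptions(precision=2,suppress=True,linewidth=150)
qq,tz,n=tilt(np.deg2rad(45),1);o=OY*.05
b=bar(1.4)+o
qc=np.array(ctrl.ik(b-n*.022+tz*.012,qq));print(qc)
qc[1]-=.5
ctrl.set_joints(qc);S();print(q2R(get_state()["eef_rot"])[:,2])
for s in (-.09,-.05,-.02,.012): print("  ",s,ctrl.ik(b-n*.022+tz*s,qq))
for th in (1.1,.8,.4,0): print("  th",th,ctrl.ik(bar(th)+o-n*.017+tz*.012,qq))
```

```text
[-1.06  0.79 -0.24  2.34  1.81  0.94 -1.47]
 81.0 [0.44 0.41 0.3 ] F [-0.1 -0.2  0. ] w -0.0003
[ 0.85  0.23 -0.47]
   -0.09 [-1.19  0.61 -0.28  2.36  1.52  0.94 -1.32]
   -0.05 [-1.14  0.68 -0.27  2.36  1.64  0.94 -1.39]
   -0.02 [-1.1   0.73 -0.25  2.35  1.73  0.93 -1.44]
   0.012 [-1.06  0.79 -0.22  2.34  1.82  0.93 -1.48]
  th 1.1 [-1.06  0.65 -0.21  2.31  1.68  0.87 -1.27]
  th 0.8 [-1.03  0.53 -0.17  2.25  1.56  0.81 -1.05]
  th 0.4 [-0.97  0.44 -0.11  2.15  1.43  0.74 -0.75]
  th 0 [-0.92  0.43 -0.01  2.02  1.33  0.65 -0.5 ]
```

Run:
```python
from h import *
qq,tz,n=tilt(np.deg2rad(45),1);o=OY*.05
b=bar(1.4)+o
pre=b-n*.022-tz*.07
ctrl.movep(pre+Z*.1-OX*.03,qq);S()
ctrl.movel(pre);S()
ctrl.movel(b-n*.022+tz*.012,max_speed=.06);S("under")
look("side","t_side");look("wrist","t_wrist")
```

```text
81.7 [0.3345 0.3734 0.1759] F [ 0.5 -0.6  0.2] w -0.0002
 82.6 [0.3644 0.3717 0.0763] F [-0.8 -0.1  0.3] w -0.0001
under 84.1 [0.4217 0.3695 0.0178] F [ 1.2 -0.   0.7] w -0.0001
```

View pics/t_side.png

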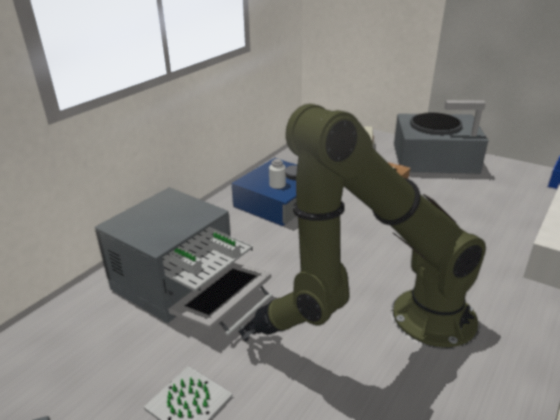

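View pics/t_wrist.png

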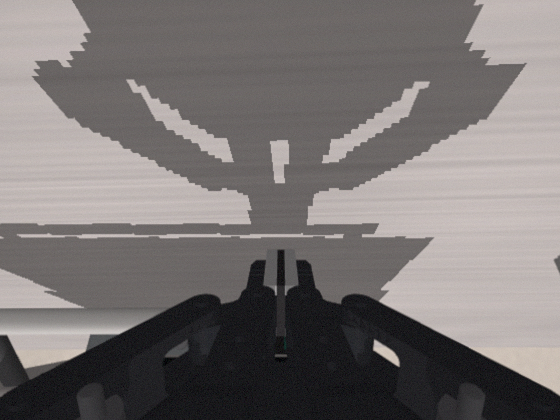

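Run:
```python
from h import *
qq,tz,n=tilt(np.deg2rad(45),1);o=OY*.05
for th in np.arange(1.4,.55,-.1):
    ctrl.movel(bar(th)+o-n*.017+tz*.012,max_speed=.07);S(f"{th:.2f}")
    if np.linalg.norm(get_state()["contact_force"])>25: break
look("side","u_side");look("wrist","u_wrist")
```

```text
1.40 84.4 [0.4258 0.3692 0.0216] F [ 0.6  0.9 -0.3] w -0.0001
1.30 84.8 [0.4232 0.3691 0.0396] F [-6.9 -0.8 -1.2] w -0.0004
1.20 85.3 [0.4236 0.3692 0.0581] F [-8.5 -1.  -0. ] w 0.0001
1.10 85.7 [0.4259 0.3692 0.0764] F [-10.5  -1.8  -1.8] w 0.0004
1.00 86.1 [0.4301 0.3693 0.0944] F [-13.   -0.6  -1.7] w 0.0003
0.90 86.5 [0.4368 0.3693 0.1123] F [-10.9   0.   -1. ] w -0.0002
0.80 86.9 [0.4459 0.369  0.1298] F [-8.7  0.8 -1.2] w -0.0001
0.70 87.3 [0.4565 0.3683 0.1463] F [-6.1  0.9 -1.1] w 0.0002
0.60 87.8 [0.4685 0.3676 0.1616] F [-3.9  1.2 -0.7] w 0.0003
```

View pics/u_side.png

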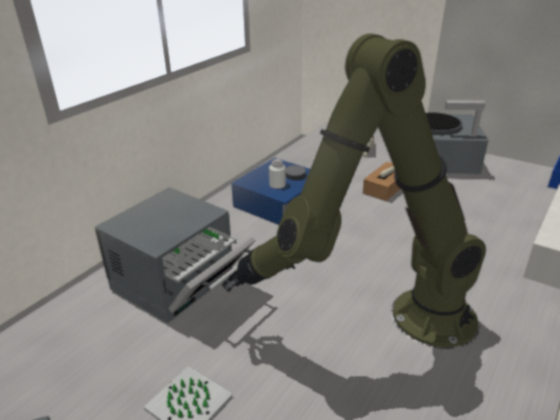

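View pics/u_wrist.png

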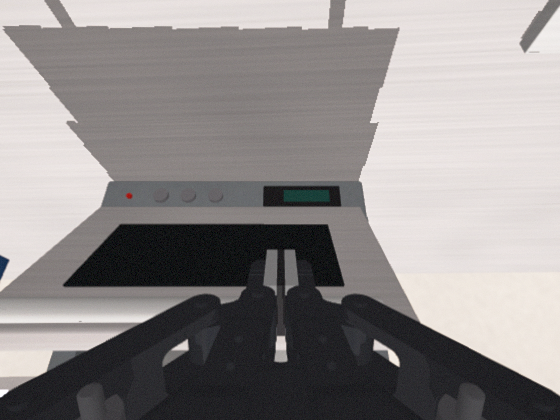

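Run:
```python
from h import *
qq,tz,n=tilt(np.deg2rad(45),1);o=OY*.05
for th in list(np.arange(.5,.05,-.1))+[.05,0,-.02,-.04,-.06,-.08]:
    ctrl.movel(bar(th)+o-n*.017+tz*.012,max_speed=.06);S(f"{th:.2f}")
    if np.linalg.norm(get_state()["contact_force"])>(18 if th<.15 else 25): break
look("side","v_side");look("wrist","v_wrist");look("scene","v_scene")
```

```text
0.50 88.3 [0.4819 0.3667 0.1753] F [-4.   1.1 -1. ] w -0.0003
0.40 88.8 [0.4965 0.3659 0.1878] F [-1.6  1.3 -0.9] w 0.0002
0.30 89.3 [0.512  0.3651 0.1986] F [-1.4  1.2 -1.3] w 0.0002
0.20 89.7 [0.5282 0.3643 0.2079] F [-0.1  1.1 -1.6] w 0.0
0.10 90.2 [0.5454 0.3636 0.2156] F [-0.1  0.1 -2.1] w -0.0003
0.05 90.5 [0.5543 0.3633 0.2187] F [-0.9  0.5 -3.1] w 0.0002
0.00 90.8 [0.5633 0.363  0.2215] F [-0.   0.3 -3.4] w -0.0
-0.02 91.1 [0.5651 0.3632 0.2212] F [-8.1  0.9 -4.3] w -0.0
-0.04 91.3 [0.5663 0.3637 0.2202] F [-16.6   0.9  -6. ] w 0.0002
-0.06 91.6 [0.5677 0.3642 0.219 ] F [-23.6  -0.2  -8.7] w 0.0002
```

View pics/v_side.png

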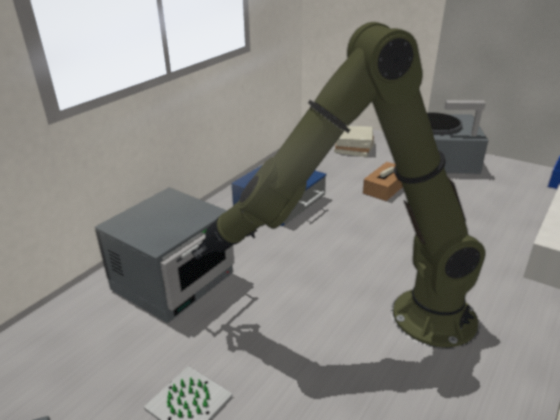

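View pics/v_wrist.png

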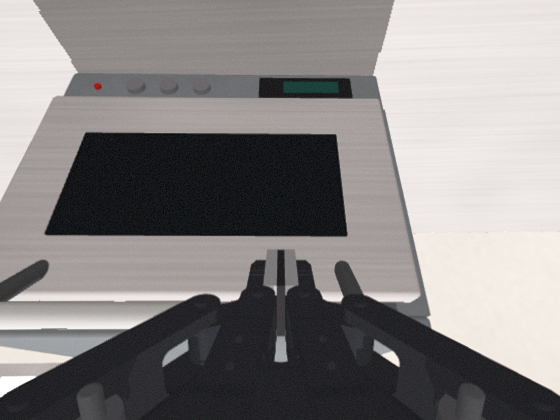

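Run:
```python
from h import *
qq,tz,n=tilt(np.deg2rad(45),1)
p=get_state()["tcp_pos"]
ctrl.movel(p-n*.02);ctrl.movel(p-n*.02-OX*.10);S()
ctrl.movep((.36,.03,.40),DQ);S()
p,d,ps,W=look("wrist","w_wrist");look("scene","w_scene");look("side","w_side")
x,y,z=W[...,0],W[...,1],W[...,2]
m=(z>.236)&(z<.256)&(y>.2)&(y<.42)&(x>.5)&(x<.59);print("bar",m.sum(),np.median(x[m]),np.polyfit(y[m]-.3,x[m],1))
m=(z>.06)&(z<.085)&(y<-.2)&(y>-.38)&(x>.4)&(x<.6);print("dh",m.sum(),np.median(x[m]),np.polyfit(y[m]+.3,x[m],1))
```

```text
92.9 [0.4545 0.369  0.2053] F [-0.6  0.7  0.1] w -0.0001
 94.7 [0.36   0.0302 0.3995] F [-0.1  0.8 -0.4] w 0.0002
bar 793 0.5605111260347928 [0.07886751 0.56143569]
dh 633 0.5733596996929118 [0.02607344 0.57581359]
```

View pics/w_wrist.png

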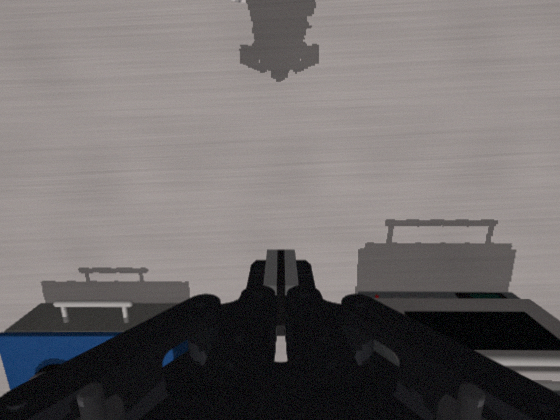

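View pics/w_scene.png

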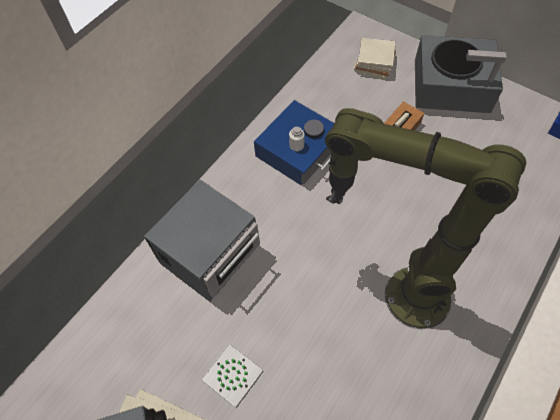

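View pics/w_side.png

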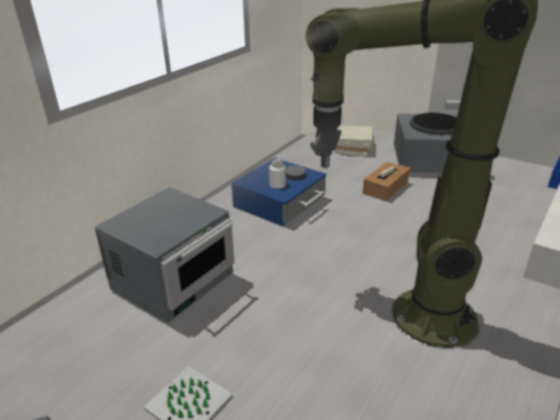

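Run:
```python
from h import *
a=cv2.imread("pics/b_scene.png").astype(int);w=cv2.imread("pics/w_scene.png").astype(int)
d=abs(a-w).max(2)[180:310,145:285];print("oven diff",(d>40).sum(),d.mean())
d=abs(a-w).max(2)[340:410,200:265];print("plate diff",(d>40).sum())
_,_,_,W=look("scene")
x,y,z=W[...,0],W[...,1],W[...,2]
m=(z>.236)&(y>.1)&(y<.5)&(x>.5)&(x<.585);print("bar",np.polyfit(y[m]-.3,x[m],1),m.sum(),y[m].min(),y[m].max())
m=(z>.236)&(z<.26)&(y>.1)&(y<.5)&(x>.5)&(x<.585)
```

```text
oven diff 54 3.728901098901099
plate diff 0
bar [0.04195982 0.5657525 ] 204 0.21177741800880945 0.41172170381973133
```

Run:
```python
from h import *
S();ticket.close_job();S()
```

```text
94.9 [0.36   0.0303 0.3996] F [ 0.8 -0.6 -0.4] w -0.0003
the job is handed in; nothing more can be done
the job is handed in; nothing more can be done
```

The batch is changed and the job is handed in, about 95 s into the 210 s allowed. I found two cured holders and two waiting ones. I emptied the rack into the drawer before loading it, pushed the drawer shut, then pushed the oven door up shut.

**Last checks**
- **Oven door:** the handle bar reads x = 0.5658 m at y = 0.30 in the scene camera, the same as before I opened it. The push ended at the stop with about 25 N.
- **Drawer:** the push stopped at 20 N. The handle measured x = 0.576 m against the 0.578 m I expected when shut, which is within calibration error.
- **Holders:** pictures taken before closing show both cured holders upright in the drawer and both new ones upright on the rack. With the door half closed, the new ones still looked upright in the side view. Once it was shut I could no longer see them.
- **Things to leave alone:** the polishing plate's pixels did not change. The dispenser and film tin look unmoved in the last pictures, and I never went near the wipes box. I only judged those three by eye.

No check failed. One wrist-camera fit of the shut door's bar (0.561 m) disagreed by about 4 mm. That view was oblique, so I relied on the scene camera and the contact force.

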